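Clear a jammed food-processor chute with its pusher

ROBOT

A 6-joint arm with a two-finger parallel gripper is mounted at the origin on a cart in front of the work surface, level with it; the furniture and walls round the work are solid. World frame = base frame: x ahead of the robot, y to its left, z up, the work surface at z = 0. Lengths are in m, angles in degrees, forces in N, time in s.
With the tool pointing down it reaches from about 0.25 to 0.725 m from the base axis. Payload 9.7 kg.
Tool frame: the origin (TCP) lies on the centre line of the jaws, within the pads' length; the fingertips stand bot.nose_length ahead of it and the grasp point (between the pads) lies 11 mm behind it (bot.nose_length is the distance from the TCP to the fingertips, in m); z points along the fingers, y is the line along which they close (so a half turn about z gives the same grasp; the last joint's range is limited). The gripper opens to 85 mm and grips with 20 to 120 N. Pads are 22 mm wide; open, the fingers measure 114 mm over their backs; the gripper's body (76 mm by 85 mm) begins 54 mm behind the grasp point. The pads swing forward as they close: fully open they stand 13 mm farther back than shut.
Start: joints at [-69.442, 4.979, 10.078, 95.1, 0, 90], TCP at [0.193, -0.515, 0.202] pointing down, gripper open.
Joint ranges: [-179.16, 179.16], [-48.56, 103.87], [-65.8, 70.77], [-126.05, 130.52], [-82.76, 87.17], [-180, 180]. Speed limits (degrees/s): [127.2, 127.2, 147.25, 180, 180, 180].

INTERFACE

Orientations are given as [roll, pitch, yaw] about the fixed x, y, z axes, in that order (R = Rz(yaw) Ry(pitch) Rx(roll)).
In Python, from workcell import bot gives the robot as it stands. The module is installed in compiled form; this text tells all that it offers.
- The arm moves only by the shell command python3 -m inch 'ROWS' [OPENING] [FORCE]. ROWS is JSON, a list of rows, each a list of 4 numbers: the shift along the world's x, y, z in cm, then the turn about the world's z in degrees. A call has exactly 8 rows; each row is the pose to reach, as a shift and turn from the pose commanded when the call began; what a row does not reach only later rows make up. A row lasts 1/8 s, in which the tool goes at most 62.5 mm and 10.7 degrees, less where a joint would pass 70% of its speed; a pose out of reach is approached as far as the arm can. A call with a gripper value outside its range is refused whole. OPENING is the finger opening in cm, from 0 to 8.54, set as the call begins (- or left out, the last holds). The fingers move at their own pace and stop on an object; FORCE is the grip in N (left out, the last holds). Time passes only in rows, so rows that repeat a pose let the fingers close, or fill a call up. It gives the time, the measured TCP pose, the force, the opening and the grip force at its end, in the units of the state.
- bot.get_obs(): the state, without advancing time (a new reading comes with each control period).
- bot.camera(name): name is "scene" or "top" or "wrist"; returns a dict with "img" (400x640x3 uint8, red, green, blue), "fovy" (degrees; the focal length in pixels is half the picture's height over the tangent of half this angle, whatever the lens; pixels are square), "cx", "cy" (the principal point, pixels), "dist" ([k1, k2, p1, p2, k3] as OpenCV has them; the pictures are not rectified), "R" (3x3) and "t" (3): a world point X has camera coordinates R X + t; the wrist camera has in their place "mount" (4x4, takes a point from camera to tool coordinates, whose origin is the TCP and whose axes are the flange's). Camera axes: x right, y down, z forward; pixel columns grow to the right and rows downward; lengths in m; the calibration is good to about 2 mm. A picture is of the moment at which its call begins: read the wrist's pose just before it. There is no depth.
- bot.job_done(): hands the job in; it is judged then, once.
Trained networks look in a picture, given as the dict that the camera call returned (one of the last four; its "shot" number tells which), for a name from the list of things; names that differ only in an ending like _2 or _b are one class to them, and where a whole thing is asked for, a point or a joint stands for the part that bears it (a point fixed in the world has none). Each returns a list of dicts, best first, with "score" (0 to 1); they miss things now and then, are a little off and sometimes report something else, mostly with a low value. They report only what shows in the picture. A call takes as long as a camera call. They do not tell look-alikes from the thing itself.
- bot.find_in(thing, picture): "point" ([column, row] in pixels, amid what is visible of it).
- bot.landmark_of(thing, picture): "point" ([column, row] in pixels: a listed point, or the origin of a listed thing).
The state is a dict: "time": time; "q": joint angles; "qd": joint speeds; "joint_efforts": joint torques, N m; "ee_pos": TCP position; "tcp_rot": TCP orientation; "wrist_force": force on the tool from outside, world axes, zero at the start; "torque": the same for the moment, N m; "opening": finger opening in m; "grasp_force": force on a finger pad.
Only numpy, scipy, OpenCV 4.12 (cv2) and the standard library are available. Lean on these libraries where they do the work, as an engineer would, in place of code of your own. Each camera call takes 0.05 s, during which the arm holds its last target. There are 200 camera calls.

TASK

A carrot stump is jammed in the feed chute of the food processor. Take the processor's pusher, put it down the chute and press the stump out of the bottom into the bowl, then go on until the pusher snaps fully home with its collar down on the rim, and leave it there. The lid cracks easily: never load it or the stump with more than 25 N, side pressure included, and leave the things standing round the work where they are.

Things in the scene. Friction and masses are not known exactly. Their poses are not given: they have to be found in the camera images.
- lid: Lid of the food processor. The processor is fixed: round white motor base 182 mm across, clear bowl on it, flat grey lid 156 mm across, its top 114 mm above the worktop, and an upright feed chute in one with the lid. Origin under the processor's middle on the worktop, z up; the chute stands 28 mm from the middle along its own -x, the bowl's handle reaches 116 mm out along -y.
- chute_mouth (a point): Centre of the chute's round upper rim, 168 mm above the worktop; z up along the chute. The chute is a straight upright tube 72 mm long, open at both ends: bore 36.4 mm, outside 43 mm (48 mm at the rim).
- chute_exit (a point): Centre of the chute's open lower end, inside the bowl, 96 mm above the worktop. Just above it, 62 to 70 mm below the rim, four sprung rubber lips close the bore to a 30 mm opening and grip the stump. Pushing the stump through takes some 4 to 12 N, differing each time. Then the pusher's bead spreads the lips: 9 to 18 N, falling as it snaps past 2 to 3 mm before home.
- bowl_floor (a point): Middle of the floor inside the clear bowl, 47 mm above the worktop and 49 mm below the chute's lower end; the floor is about 128 mm across.
- carrot_mid (a point): Middle of the jammed carrot stump: a slightly tapered plug of carrot 38 mm long, 32 mm across its flat upper end and 31 mm below, upright in the chute, its top 36 to 50 mm below the rim. z along the stump, up at the start. Loose, about 35 g, held only by the lips.
- pusher_knob (a point): Middle of the pusher's grip. The pusher is a white plastic plunger 125 mm long, about 90 g, standing upright on its nose left or right of the processor. From the nose up: tapered nose, 28 mm to a 34.4 mm bead at 11 mm; groove; round shaft 34 mm across to 78 mm; collar 51 mm across, 78 to 83 mm; round grip 26 mm across, 83 to 125 mm. This point is on the axis 104 mm above the nose; z up.
- pusher_collar (a point): Centre of the underside of the pusher's collar, 78 mm above the nose and 26 mm below pusher_knob; it rests on the chute's rim when the pusher is home, the nose then being 6 mm past the lower end of the chute.
- pusher_nose (a point): Centre of the flat nose, the lower end of the pusher; on the worktop at the start.
- tumbler: Bystander: clear fluted drinking glass, 65 mm across, 79 mm high; origin under its middle. It stands on the other side of the processor from the pusher.
- mug: Bystander: spotted mug, 82 mm across, 91 mm high, behind on the left; origin under its middle.
- slicing_disc: Bystander: the processor's steel slicing disc, 116 mm across, 16 mm high at its hub, lying on the worktop behind on the right; origin under its middle.
Not all that is in view belongs to the job. Of the things that look like the part that bears pusher_knob, take the one that is farthest from the robot's base at the start.

How it is judged:
By the outcome, as a careful person would: the job done as asked, in the order asked, and still so for the second after the job is handed in, with the robot touching nothing.
It also fails if it takes over 64 s, if anything falls off the work surface, if the arm or the gripper's body presses on something with over 40 N, if the wrist force passes 120 N, or if a joint passes its speed limit or range.

## Working session

There is one attempt and no reset: what is moved stays moved. The work goes in short steps, Python scripts to look and compute and a shell command to move; the robot and the scene stay as the last step left them, time stands still between calls to the robot, and variables do not carry over. Pictures are saved under pics/ and viewed, at most 13 in all, crops included, and the job is handed in when it is done.

```bash
mkdir -p pics
cat > h.py <<'E'
import numpy as np, cv2
from workcell import bot
def ray(p,uv,pose=None):
    f=200/np.tan(np.radians(p["fovy"])/2)
    K=np.array([[f,0,p["cx"]],[0,f,p["cy"]],[0,0,1]])
    n=cv2.undistortPoints(np.array([[uv]],float),K,np.array(p["dist"],float))[0,0]
    d=np.array([n[0],n[1],1.])
    if "R" in p:
        R=np.array(p["R"]);t=np.array(p["t"]); return -R.T@t, R.T@d
    from scipy.spatial.transform import Rotation as Ro
    M=np.array(p["mount"]); pos,rpy=pose
    W=Ro.from_euler('xyz',rpy,degrees=True).as_matrix()
    return np.array(pos)+W@M[:3,3], W@M[:3,:3]@d
def onz(p,uv,z,pose=None):
    o,d=ray(p,uv,pose); return o+d*(z-o[2])/d[2]
def tri(rs):
    A=0;b=0
    for o,d in rs:
        d=d/np.linalg.norm(d);P=np.eye(3)-np.outer(d,d);A=A+P;b=b+P@o
    return np.linalg.solve(A,b)
E
python3 - <<'E'
from h import *
o=bot.get_obs(); print(o["ee_pos"],o["tcp_rot"],bot.nose_length,o["opening"])
Z=dict(chute_mouth=.168,pusher_knob=.104,pusher_collar=.078,pusher_nose=0,lid=0,tumbler=0,mug=0,slicing_disc=0,carrot_mid=.1)
for c in("scene","top"):
    p=bot.camera(c); cv2.imwrite(f"pics/{c}0.png",p["img"][:,:,::-1])
    for k,z in Z.items():
        print(c,k,[(np.round(r["point"]).tolist(),round(r["score"],2),onz(p,r["point"],z).round(3).tolist()) for r in bot.landmark_of(k,p)[:4]])
E
```

```text
[ 0.19302186 -0.51472653  0.20158298] [-1.79922947e+02 -7.49134511e-05  2.05547461e+01] 0.008 0.08552570245759927
scene chute_mouth [([307.0, 180.0], 0.71, [0.535, -0.005, 0.168])]
scene pusher_knob [([367.0, 204.0], 0.95, [0.377, -0.087, 0.104]), ([386.0, 159.0], 0.86, [0.437, -0.298, 0.104]), ([374.0, 187.0], 0.63, [0.399, -0.162, 0.104]), ([407.0, 180.0], 0.61, [0.335, -0.252, 0.104])]
scene pusher_collar [([374.0, 194.0], 0.72, [0.393, -0.159, 0.078]), ([404.0, 184.0], 0.6, [0.343, -0.259, 0.078]), ([385.0, 171.0], 0.59, [0.423, -0.273, 0.078]), ([367.0, 211.0], 0.56, [0.372, -0.086, 0.078])]
scene pusher_nose [([363.0, 226.0], 0.95, [0.378, -0.089, 0.0]), ([402.0, 206.0], 0.91, [0.325, -0.242, 0.0]), ([381.0, 191.0], 0.87, [0.419, -0.259, 0.0]), ([371.0, 212.0], 0.75, [0.392, -0.155, 0.0])]
scene lid [([301.0, 217.0], 0.68, [0.556, 0.003, 0.0])]
scene tumbler [([276.0, 284.0], 0.69, [0.451, 0.238, 0.0])]
scene mug [([218.0, 264.0], 0.76, [0.626, 0.292, 0.0]), ([380.0, 188.0], 0.37, [0.428, -0.271, 0.0])]
scene slicing_disc [([329.0, 164.0], 0.72, [0.639, -0.26, 0.0])]
scene carr
[... 321 characters left out ...]
])]
top pusher_collar [([407.0, 258.0], 0.88, [0.329, -0.246, 0.078]), ([375.0, 237.0], 0.85, [0.381, -0.16, 0.078]), ([343.0, 242.0], 0.81, [0.367, -0.076, 0.078]), ([421.0, 218.0], 0.7, [0.434, -0.282, 0.078])]
top pusher_nose [([412.0, 221.0], 0.75, [0.43, -0.276, 0.0]), ([402.0, 253.0], 0.74, [0.338, -0.249, 0.0])]
top lid [([316.0, 173.0], 0.97, [0.561, 0.001, 0.0]), ([318.0, 178.0], 0.52, [0.547, -0.003, 0.0])]
top tumbler [([234.0, 206.0], 0.66, [0.459, 0.237, 0.0]), ([314.0, 171.0], 0.17, [0.566, 0.007, 0.0])]
top mug [([220.0, 148.0], 0.64, [0.63, 0.287, 0.0])]
top slicing_disc [([410.0, 144.0], 0.58, [0.652, -0.269, 0.0])]
top carrot_mid [([312.0, 177.0], 0.52, [0.535, 0.01, 0.1])]
```

View pics/scene0.png

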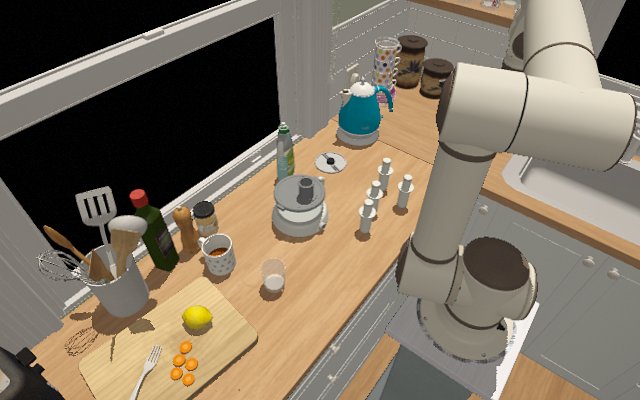

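View pics/top0.png

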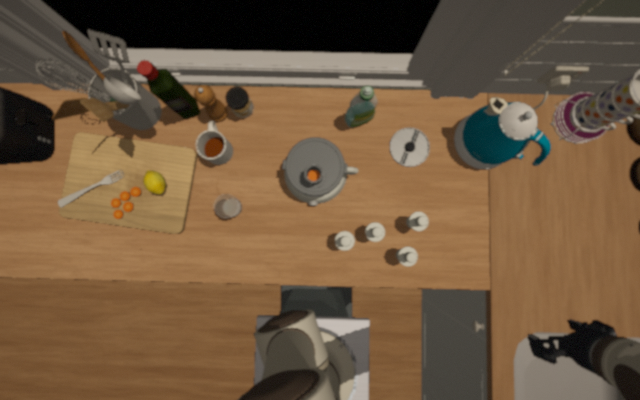

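Four look-alike pushers stand at right: scene pixels about (367,204), (374,187), (407,180) and (386,159). The farthest from the base is the one at (386,159) in scene and (419,220) in top, about (0.43,-0.276). The processor's chute shows at (313,174) in top, with the orange carrot in it.

```bash
python3 -m inch '[[4,4,1.5,0],[8,8,3,0],[12,12,5,0],[16,16,5,0],[20,20,5,0],[23.5,23.8,5,0],[23.5,23.8,5,0],[23.5,23.8,5,0]]' 8.5 20
python3 - <<'E'
from h import *
o=bot.get_obs(); pose=(o["ee_pos"],o["tcp_rot"]); print(pose,o["wrist_force"])
p=bot.camera("wrist"); cv2.imwrite("pics/w1.png",p["img"][:,:,::-1])
s=bot.camera("scene"); t=bot.camera("top")
for k,z in dict(pusher_knob=.104,pusher_collar=.078,pusher_nose=0).items():
  for n,c in(("w",p),("s",s),("t",t)):
    print(n,k,[(np.round(r["point"]).tolist(),round(r["score"],2),onz(c,r["point"],z,pose).round(4).tolist()) for r in bot.landmark_of(k,c)[:4]])
E
```

```text
time: 2.0
ee_pos: [0.428, -0.277, 0.2523]
tcp_rot: [180.0, 0.0, 20.6]
wrist_force: [0.4, -0.3, -0.2]
opening: 0.0848
grasp_force: 0.0
(array([ 0.42804702, -0.27701137,  0.25229144]), array([1.79993246e+02, 1.44109159e-02, 2.05978242e+01])) [ 0.43415506 -0.29188281 -0.21073133]
w pusher_knob [([273.0, 236.0], 0.91, [0.3333, -0.2482, 0.104]), ([219.0, 163.0], 0.77, [0.3997, -0.1622, 0.104]), ([148.0, 163.0], 0.67, [0.3709, -0.0858, 0.104]), ([322.0, 176.0], 0.62, [0.4263, -0.2785, 0.104])]
s pusher_knob [([404.0, 182.0], 0.9, [0.3369, -0.2417, 0.104]), ([388.0, 164.0], 0.86, [0.4206, -0.2809, 0.104]), ([376.0, 185.0], 0.82, [0.3968, -0.1728, 0.104]), ([366.0, 206.0], 0.76, [0.373, -0.08, 0.104])]
t pusher_knob [([422.0, 220.0], 0.64, [0.4277, -0.2775, 0.104]), ([344.0, 244.0], 0.64, [0.3629, -0.0782, 0.104]), ([408.0, 256.0], 0.58, [0.3355, -0.2404, 0.104]), ([380.0, 232.0], 0.57, [0.3954, -0.1688, 0.104])]
w pusher_collar [([274.0, 224.0], 0.84, [0.336, -0.2437, 0.078]), ([322.0, 171.0], 0.82, [0.4267, -0.278, 0.078]), ([223.0, 160.0], 0.73, [0.3971, -0.1593, 0.078])]
s pusher_collar 
[... 237 characters left out ...]
2, [0.427, -0.2716, 0.078]), ([376.0, 235.0], 0.72, [0.387, -0.1623, 0.078]), ([406.0, 256.0], 0.68, [0.3338, -0.243, 0.078]), ([344.0, 240.0], 0.68, [0.3723, -0.0781, 0.078])]
w pusher_nose [([184.0, 147.0], 0.94, [0.3697, -0.0795, 0.0]), ([285.0, 206.0], 0.92, [0.3347, -0.2509, 0.0]), ([241.0, 152.0], 0.87, [0.3929, -0.1617, 0.0]), ([319.0, 159.0], 0.65, [0.4246, -0.2749, 0.0])]
s pusher_nose [([381.0, 188.0], 0.84, [0.4248, -0.2721, 0.0]), ([361.0, 229.0], 0.7, [0.3788, -0.0746, 0.0]), ([371.0, 210.0], 0.63, [0.3961, -0.1597, 0.0]), ([404.0, 204.0], 0.58, [0.3253, -0.2536, 0.0])]
t pusher_nose [([412.0, 221.0], 0.82, [0.4286, -0.2776, 0.0]), ([403.0, 252.0], 0.54, [0.3394, -0.2505, 0.0])]
```

View pics/w1.png

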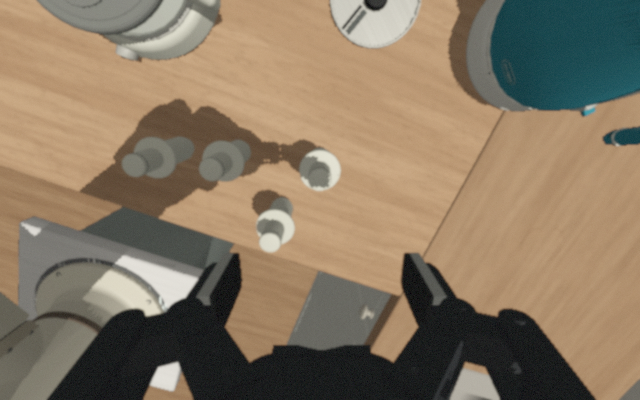

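The wrist view shows the target pusher at (320,172), well between the jaws, with its neighbours clear of the fingers. I'll descend and grip.

```bash
python3 -m inch '[[-0.1,-0.1,-3,0],[-0.1,-0.1,-7,0],[-0.1,-0.1,-10.5,0],[-0.1,-0.1,-13,0],[-0.1,-0.1,-15,0],[-0.1,-0.1,-15.5,0],[-0.1,-0.1,-15.5,0],[-0.1,-0.1,-15.5,0]]'
python3 -m inch '[[0,0,0,0],[0,0,0,0],[0,0,0,0],[0,0,0,0],[0,0,0,0],[0,0,0,0],[0,0,0,0],[0,0,0,0]]' 1.5 60
python3 - <<'E'
from h import *
p=bot.camera("wrist"); cv2.imwrite("pics/w2.png",p["img"][:,:,::-1])
E
```

```text
time: 3.6
ee_pos: [0.4276, -0.2783, 0.0983]
tcp_rot: [179.9, -0.0, 20.6]
wrist_force: [-0.0, 0.3, 0.1]
opening: 0.0846
grasp_force: 0.0
time: 4.6
ee_pos: [0.4271, -0.278, 0.0973]
tcp_rot: [-180.0, 0.0, 20.6]
wrist_force: [-0.9, -0.2, 0.0]
opening: 0.0147
grasp_force: 0.0
```

View pics/w2.png

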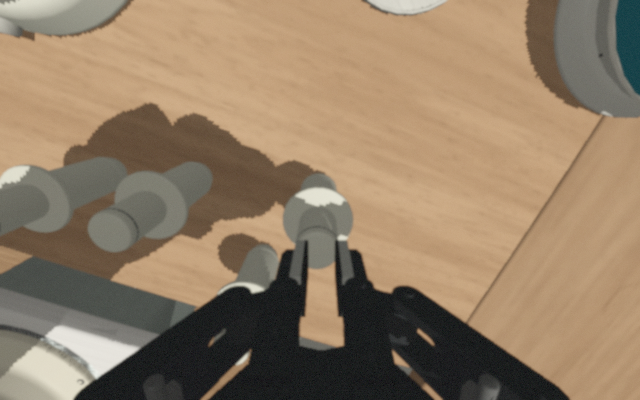

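The jaws closed to 15 mm on nothing: the knob, at (318,245), stands in front of the pads along the camera's upward direction. I'll measure again from here.

Run:
```python
from h import *
o=bot.get_obs(); pose=(o["ee_pos"],o["tcp_rot"]); print(pose,o["opening"])
C=dict(w=bot.camera("wrist"),s=bot.camera("scene"),t=bot.camera("top"))
print(np.round(C["w"]["mount"],4).tolist())
cv2.imwrite("pics/s2.png",np.vstack([cv2.resize(C[k]["img"][a:a+75,b:b+160,::-1],(800,300),interpolation=2) if 0 else cv2.resize(C[k]["img"][a:a+60,b:b+160,::-1],(800,300),interpolation=2) for k,a,b in(("s",145,320),("t",200,340))]))
for k,z in dict(pusher_knob=.104,pusher_collar=.078,pusher_nose=0).items():
  for n,c in C.items():
    print(n,k,[(np.round(r["point"]).tolist(),round(r["score"],2),onz(c,r["point"],z,pose).round(4).tolist()) for r in bot.landmark_of(k,c)[:4]])
```

```text
(array([ 0.42711516, -0.27797896,  0.09729631]), array([-1.79999047e+02,  8.57917725e-04,  2.05585625e+01])) 0.014947733791703813
[[-0.0001, -0.9452, -0.3265, 0.0839], [1.0, -0.0, -0.0004, -0.0002], [0.0004, -0.3265, 0.9452, -0.1709], [0.0, 0.0, 0.0, 1.0]]
w pusher_knob [([1.0, 212.0], 0.93, [0.3704, -0.0802, 0.104]), ([320.0, 239.0], 0.73, [0.4249, -0.2774, 0.104]), ([131.0, 218.0], 0.58, [0.397, -0.1607, 0.104])]
s pusher_knob [([406.0, 179.0], 0.85, [0.3401, -0.2538, 0.104]), ([387.0, 164.0], 0.84, [0.4219, -0.2799, 0.104]), ([376.0, 189.0], 0.67, [0.3897, -0.1586, 0.104]), ([369.0, 206.0], 0.67, [0.3668, -0.086, 0.104])]
t pusher_knob [([408.0, 259.0], 0.79, [0.3282, -0.2412, 0.104]), ([344.0, 243.0], 0.53, [0.3644, -0.0759, 0.104]), ([378.0, 230.0], 0.51, [0.4005, -0.1643, 0.104]), ([421.0, 220.0], 0.41, [0.4295, -0.276, 0.104])]
w pusher_collar [([320.0, 219.0], 0.73, [0.4272, -0.2764, 0.078]), ([154.0, 205.0], 0.73, [0.3959, -0.161, 0.078]), ([37.0, 193.0], 0.61, [0.3742, -0.0787, 0.078])]
s pusher_collar [([405.0, 185.0], 0.94, [0.3373, -0.2537, 0.078]), ([387.0, 170.0], 0.83
[... 166 characters left out ...]
, [0.3378, -0.2472, 0.078]), ([343.0, 239.0], 0.57, [0.3749, -0.0762, 0.078]), ([419.0, 220.0], 0.51, [0.4292, -0.2771, 0.078]), ([410.0, 145.0], 0.22, [0.6303, -0.2532, 0.078])]
w pusher_nose [([195.0, 174.0], 0.88, [0.3972, -0.158, 0.0]), ([318.0, 186.0], 0.87, [0.4277, -0.2743, 0.0]), ([263.0, 255.0], 0.76, [0.3343, -0.2455, 0.0]), ([111.0, 171.0], 0.69, [0.3711, -0.0794, 0.0])]
s pusher_nose [([399.0, 207.0], 0.86, [0.3301, -0.2307, 0.0]), ([369.0, 210.0], 0.85, [0.4034, -0.1579, 0.0]), ([364.0, 229.0], 0.75, [0.3705, -0.079, 0.0]), ([381.0, 189.0], 0.73, [0.4236, -0.2648, 0.0])]
t pusher_nose [([405.0, 256.0], 0.87, [0.3272, -0.2571, 0.0]), ([411.0, 224.0], 0.7, [0.4208, -0.2742, 0.0])]
```

View pics/s2.png

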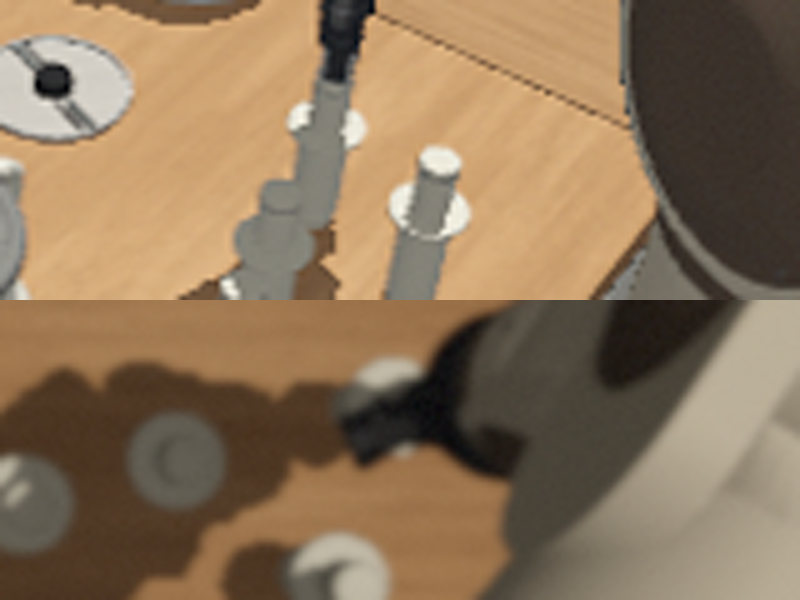

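Run:
```python
from h import *
s=bot.camera("scene"); t=bot.camera("top"); w=bot.camera("wrist"); o=bot.get_obs()
print("fovy",w["fovy"],w["cx"],w["cy"],w["dist"])
print("tip tri",tri([ray(s,(388,160)),ray(t,(412,231))]), tri([ray(s,(388,160)),ray(t,(415,228))]))
from scipy.spatial.transform import Rotation as Ro
M=np.array(w["mount"]);f=200/np.tan(np.radians(w["fovy"])/2);K=np.array([[f,0,w["cx"]],[0,f,w["cy"]],[0,0,1]])
for P in([0,.0075,.008],[11e-3,.0075,.008],[11e-3,.0075,-.011],[11e-3,.0075,-.04],[0,.0,-.06],[11e-3,.0075,-.06]):
    c=M[:3,:3].T@(np.array(P)-M[:3,3]); print(P,cv2.projectPoints(c.reshape(1,3),np.zeros(3),np.zeros(3),K,np.array(w["dist"],float))[0].ravel().round())
```

```text
fovy 70.1955334786916 321.0789837165721 196.18101191292368 [-0.02030171  0.          0.          0.          0.        ]
tip tri [ 0.40079533 -0.23704619  0.16054339] [ 0.40715668 -0.24762759  0.15028616]
[0, 0.0075, 0.008] [332. 226.]
[0.011, 0.0075, 0.008] [333. 212.]
[0.011, 0.0075, -0.011] [334. 223.]
[0.011, 0.0075, -0.04] [336. 247.]
[0, 0.0, -0.06] [322. 289.]
[0.011, 0.0075, -0.06] [338. 268.]
```

The pads in the wrist picture match a tip about 42 mm behind the nominal spot (gap scale and tip row agree), so the real fingertips sit just above the knob. I'll open, go about 44 mm lower and grip again.

```bash
python3 -m inch '[[0,0,0,0],[0,0,0,0],[0,0,0,0],[0,0,0,0],[0,0,0,0],[0,0,-1.5,0],[0,0,-3,0],[0,0,-4.4,0]]' 8.5 20
python3 -m inch '[[0,0,0,0],[0,0,0,0],[0,0,0,0],[0,0,0,0],[0,0,0,0],[0,0,0,0],[0,0,0,0],[0,0,0,0]]' 1.8 30
python3 - <<'E'
from h import *
C=dict(w=bot.camera("wrist"),s=bot.camera("scene"))
cv2.imwrite("pics/s3.png",np.vstack([cv2.resize(C[k]["img"][a:a+h,b:b+w,::-1],(800,300),interpolation=2) for k,a,b,h,w in(("s",145,320,60,160),("w",160,180,105,280))]))
E
```

```text
time: 6.4
ee_pos: [0.4267, -0.2777, 0.0516]
tcp_rot: [-179.9, 0.0, 20.6]
wrist_force: [0.1, -0.4, -0.3]
opening: 0.0854
grasp_force: 0.0
time: 7.4
ee_pos: [0.4276, -0.2781, 0.0543]
tcp_rot: [179.9, -0.1, 20.6]
wrist_force: [-0.8, 1.3, 5.1]
opening: 0.0253
grasp_force: 33.3
```

View pics/s3.png

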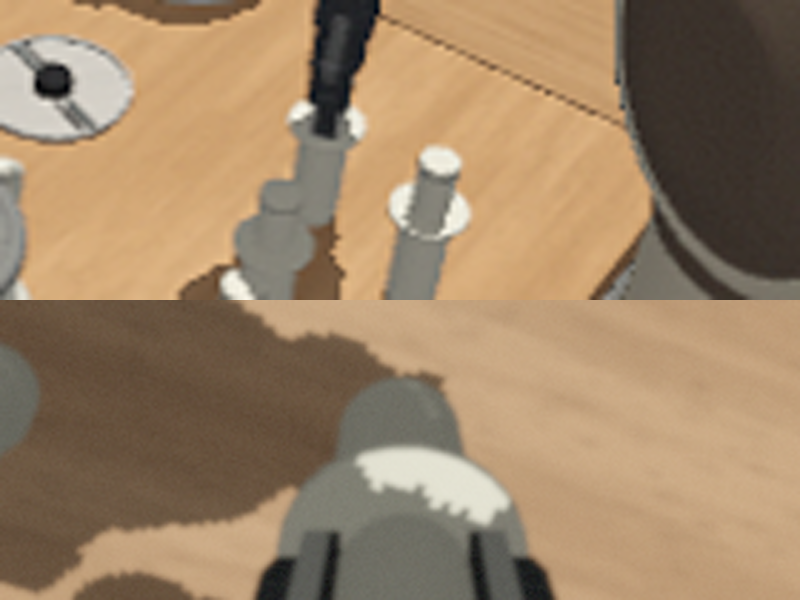

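Gripped: opening 25.3 mm on the 26 mm grip, with the fingertips just resting on the collar. I'll lift it and stop short of the chute to look.

```bash
python3 -m inch '[[0,0,0.5,0],[0,0,2,0],[0,0,6,0],[0,0,11,0],[0,0,16,0],[0,0,20,0],[0,0,21,0],[0,0,21,0]]' - 60
python3 -m inch '[[0.3,3,0,0],[0.8,8,0,0],[1.3,13,0,0],[1.9,18,0,0],[2.3,22,0,0],[2.7,25,0,0],[2.7,25,0,0],[2.7,25,0,0]]'
python3 - <<'E'
from h import *
o=bot.get_obs(); pose=(o["ee_pos"],o["tcp_rot"]); print(pose,o["opening"],o["wrist_force"],o["grasp_force"])
C=dict(w=bot.camera("wrist"),s=bot.camera("scene"),t=bot.camera("top"))
cv2.imwrite("pics/w3.png",C["w"]["img"][:,:,::-1])
for k,z in dict(chute_mouth=.168,lid=0,pusher_nose=pose[0][2]-.054,pusher_collar=pose[0][2]+.024).items():
  for n,c in C.items():
    print(n,k,[(np.round(r["point"]).tolist(),round(r["score"],2),onz(c,r["point"],z,pose).round(4).tolist()) for r in bot.landmark_of(k,c)[:5]])
E
```

```text
time: 8.5
ee_pos: [0.4273, -0.2782, 0.2635]
tcp_rot: [180.0, -0.0, 20.6]
wrist_force: [0.2, -0.5, -1.2]
opening: 0.0246
grasp_force: 59.1
time: 9.5
ee_pos: [0.4537, -0.0282, 0.2622]
tcp_rot: [-180.0, 0.1, 20.6]
wrist_force: [-0.4, -0.2, -0.4]
opening: 0.0246
grasp_force: 59.2
(array([ 0.45374673, -0.02823975,  0.26224906]), array([-1.79974179e+02,  9.48340699e-02,  2.05777793e+01])) 0.024602887736365722 [-0.36762744 -0.1509701  -0.36894845] 59.24439989961684
w chute_mouth [([321.0, 93.0], 0.71, [0.5362, 0.0033, 0.168])]
s chute_mouth [([309.0, 181.0], 0.77, [0.5277, -0.0026, 0.168])]
t chute_mouth []
w lid [([328.0, 76.0], 0.8, [0.5625, 0.0021, 0.0])]
s lid [([302.0, 215.0], 0.93, [0.5567, -0.0048, 0.0])]
t lid []
w pusher_nose [([382.0, 218.0], 0.9, [0.4596, -0.0815, 0.2082]), ([316.0, 202.0], 0.84, [0.4531, -0.0231, 0.2082]), ([523.0, 90.0], 0.62, [0.5911, -0.1376, 0.2082]), ([416.0, 263.0], 0.6, [0.4295, -0.1296, 0.2082])]
s pusher_nose [([402.0, 206.0], 0.82, [0.255, -0.0474, 0.2082]), ([364.0, 228.0], 0.55, [0.2921, 0.0762, 0.2082])]
t pusher_nose [([400.0, 256.0], 0.65, [0.3418, -0.1998, 0.2082])]
w pusher_collar [([321.0, 248.0], 0.82, [0.4547, -0.0277, 0.2862]), ([398.0, 238.0], 0.74, [0.4766, -0.0665, 0.2862])]
s pusher_collar [([368.0, 210.0], 0.72, [0.2817, 0.0847, 0.2862]), ([375.0, 192.0], 0.7, [0.3012, 0.0258, 0.2862]), ([339.0, 152.0], 0.69, [0.4541, -0.041, 0.2862]), ([402.0, 187.0], 0.57, [0.2592, -0.0307, 0.2862])]
t pusher_collar [([409.0, 254.0], 0.73, [0.3519, -0.2017, 0.2862])]
```

View pics/w3.png

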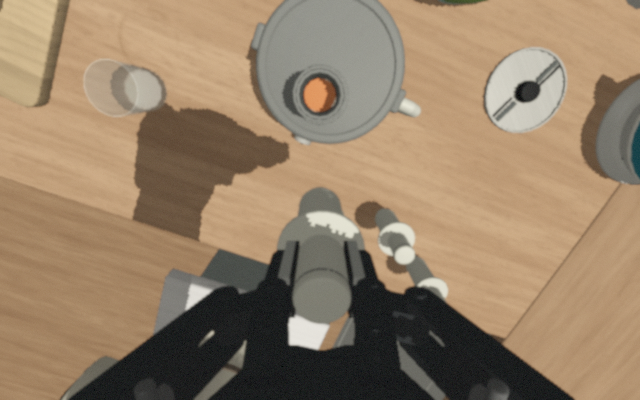

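The wrist view shows the chute rim around (319,92) with the carrot inside it and the pusher hanging upright in the jaws, axis near column 320. I'll fit the rim's circle to refine its position.

```bash
cat >> h.py <<'E'
def proj(p,X,pose=None):
    from scipy.spatial.transform import Rotation as Ro
    f=200/np.tan(np.radians(p["fovy"])/2);K=np.array([[f,0,p["cx"]],[0,f,p["cy"]],[0,0,1]])
    X=np.asarray(X,float)
    if "R" in p: c=X@np.array(p["R"]).T+np.array(p["t"])
    else:
        M=np.array(p["mount"]);W=Ro.from_euler('xyz',pose[1],degrees=True).as_matrix()
        c=((X-pose[0])@W-M[:3,3])@M[:3,:3]
    return cv2.projectPoints(c.reshape(-1,1,3),np.zeros(3),np.zeros(3),K,np.array(p["dist"],float))[0].reshape(-1,2)
def rim(p,pose,x0,y0,r=.024,z=.168,span=.008,amax=360):
    g=cv2.GaussianBlur(cv2.cvtColor(p["img"],cv2.COLOR_RGB2GRAY),(0,0),1.).astype(np.float32)
    a=np.radians(np.arange(0,amax,4)); best=[]
    def samp(x,y,q):
        u=proj(p,np.c_[x+q*np.cos(a),y+q*np.sin(a),0*a+z],pose).astype(np.float32)
        return cv2.remap(g,u[:,0].reshape(-1,1),u[:,1].reshape(-1,1),1).ravel()
    for dx in np.arange(-span,span+1e-6,.001):
        for dy in np.arange(-span,span+1e-6,.001):
            x,y=x0+dx,y0+dy
            best.append((np.mean(np.abs(samp(x,y,r+.0015)-samp(x,y,r-.0015))),x,y))
    best.sort(reverse=True); return np.round(best[:4],4).tolist()
E
python3 - <<'E'
from h import *
o=bot.get_obs(); pose=(o["ee_pos"],o["tcp_rot"]); w=bot.camera("wrist"); s=bot.camera("scene"); t=bot.camera("top")
for r in(.024,.0182): print(r,rim(w,pose,.536,.003,r))
print("lid edge",rim(w,pose,.562,.002,.078,.114))
print("scene",rim(s,None,.533,0), "top",rim(t,None,.534,.003))
i=w["img"][40:150,240:420,::-1].copy()
cv2.imwrite("pics/rim.png",cv2.resize(i,None,fx=4,fy=4,interpolation=2))
E
```

```text
0.024 [[28.6824, 0.532, 0.011], [28.129, 0.531, 0.011], [27.975, 0.533, 0.011], [27.9487, 0.531, 0.01]]
0.0182 [[51.7808, 0.534, 0.004], [49.454, 0.535, 0.004], [46.2518, 0.534, 0.005], [45.7934, 0.534, 0.003]]
lid edge [[17.2205, 0.563, 0.009], [17.0934, 0.56, 0.008], [16.8952, 0.563, 0.01], [16.5363, 0.56, 0.009]]
scene [[10.9298, 0.529, 0.008], [10.9294, 0.528, 0.008], [10.862, 0.526, 0.005], [10.8573, 0.53, 0.008]] top [[0.7163, 0.529, 0.011], [0.7127, 0.526, -0.004], [0.7126, 0.528, 0.009], [0.7104, 0.528, 0.011]]
```

View pics/rim.png

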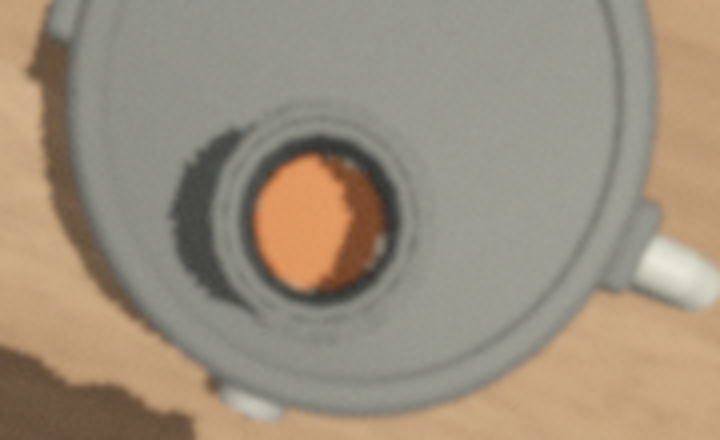

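```bash
python3 -m inch '[[2.5,1,0,0],[5,2,0,0],[7,2.8,0,0],[8,3.2,0,0],[8,3.2,-1,0],[8,3.2,-2.2,0],[8,3.2,-3,0],[8,3.2,-3,0]]'
python3 - <<'E'
from h import *
o=bot.get_obs(); pose=(o["ee_pos"],o["tcp_rot"]); print(pose,o["wrist_force"])
C=dict(w=bot.camera("wrist"),s=bot.camera("scene"))
w=C["w"];
for n,(z,r) in dict(c=(pose[0][2]+.024,.0255),).items():
    print("collar fit",rim(w,pose,*pose[0][:2],r,z,.005))
print("bore",rim(w,pose,.5345,.004,.0182,.168,.005,100),rim(w,pose,.5345,.004,.024,.168,.005,100))
cv2.imwrite("pics/w4.png",np.vstack([cv2.resize(C[k]["img"][a:a+h,b:b+wd,::-1],(800,300),interpolation=2) for k,a,b,h,wd in(("s",130,240,60,160),("w",120,200,90,240))]))
E
```

```text
time: 11.4
ee_pos: [0.5334, 0.0038, 0.2326]
tcp_rot: [-180.0, 0.1, 20.5]
wrist_force: [0.3, 0.0, -0.3]
opening: 0.0248
grasp_force: 59.7
(array([0.53343814, 0.00382756, 0.23263426]), array([-1.79982274e+02,  5.30601080e-02,  2.05409033e+01])) [ 0.33304963  0.03732335 -0.32052837]
collar fit [[37.0287, 0.5324, 0.0038], [37.014, 0.5324, 0.0048], [34.0194, 0.5324, 0.0058], [33.4591, 0.5324, 0.0028]]
bore [[31.7525, 0.5395, 0.007], [30.9037, 0.5395, 0.008], [29.8787, 0.5395, 0.006], [27.304, 0.5395, 0.009]] [[29.7784, 0.5355, 0.003], [29.3089, 0.5355, 0.002], [29.0223, 0.5345, 0.004], [28.0901, 0.5345, 0.005]]
```

View pics/w4.png

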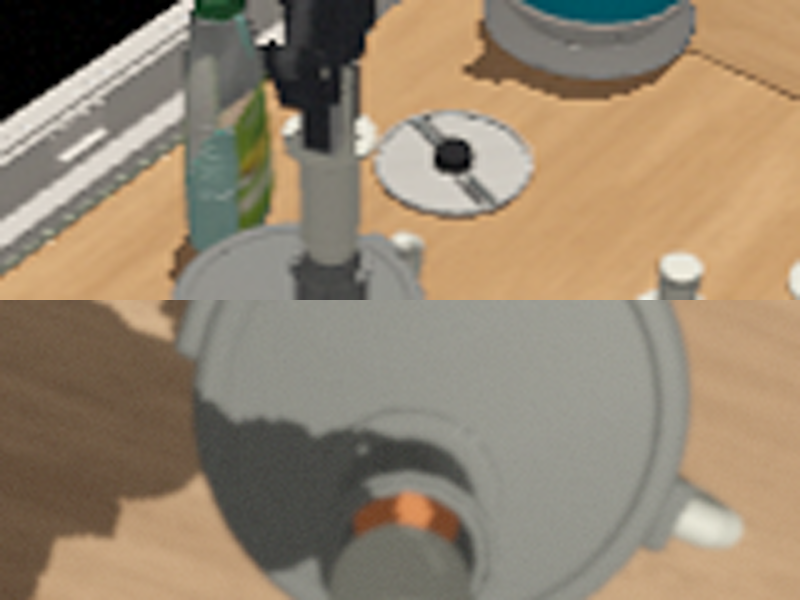

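The nose hangs over the bore within 1–2 mm (the collar fits at x 0.532 against the bore's 0.535). I'll shift 1.5 mm in +x and enter gently.

```bash
python3 -m inch '[[0.15,0,-0.3,0],[0.15,0,-0.6,0],[0.15,0,-0.9,0],[0.15,0,-1.1,0],[0.15,0,-1.3,0],[0.15,0,-1.5,0],[0.15,0,-1.7,0],[0.15,0,-1.8,0]]'
```

```text
time: 12.5
ee_pos: [0.5356, 0.004, 0.2151]
tcp_rot: [-180.0, 0.0, 20.6]
wrist_force: [0.1, 0.1, -0.7]
opening: 0.0247
grasp_force: 59.7
```

```bash
python3 -m inch '[[0,0,-0.1,0],[0,0,-0.2,0],[0,0,-0.3,0],[0,0,-0.4,0],[0,0,-0.5,0],[0,0,-0.6,0],[0,0,-0.7,0],[0,0,-0.7,0]]'
```

```text
time: 13.5
ee_pos: [0.5356, 0.0039, 0.2081]
tcp_rot: [180.0, 0.0, 20.6]
wrist_force: [-1.2, -2.1, -0.8]
opening: 0.0244
grasp_force: 59.6
```

```bash
python3 -m inch '[[-0.05,-0.1,0,0],[-0.05,-0.1,-0.1,0],[-0.05,-0.1,-0.2,0],[-0.05,-0.1,-0.3,0],[-0.05,-0.1,-0.4,0],[-0.05,-0.1,-0.5,0],[-0.05,-0.1,-0.6,0],[-0.05,-0.1,-0.6,0]]'
```

```text
time: 14.5
ee_pos: [0.5351, 0.003, 0.2022]
tcp_rot: [-180.0, 0.0, 20.6]
wrist_force: [0.1, 0.5, -0.1]
opening: 0.0247
grasp_force: 59.7
```

```bash
python3 -m inch '[[0,0,-0.2,0],[0,0,-0.4,0],[0,0,-0.6,0],[0,0,-0.8,0],[0,0,-1.0,0],[0,0,-1.2,0],[0,0,-1.3,0],[0,0,-1.3,0]]'
```

```text
time: 15.5
ee_pos: [0.5351, 0.003, 0.1892]
tcp_rot: [-180.0, 0.0, 20.6]
wrist_force: [1.1, -0.3, -0.6]
opening: 0.0245
grasp_force: 59.7
```

```bash
python3 -m inch '[[0,0,-0.1,0],[0,0,-0.2,0],[0,0,-0.3,0],[0,0,-0.4,0],[0,0,-0.5,0],[0,0,-0.6,0],[0,0,-0.7,0],[0,0,-0.7,0]]'
python3 -m inch '[[0,0,-0.1,0],[0,0,-0.2,0],[0,0,-0.3,0],[0,0,-0.4,0],[0,0,-0.5,0],[0,0,-0.5,0],[0,0,-0.5,0],[0,0,-0.5,0]]'
```

```text
time: 16.5
ee_pos: [0.5354, 0.003, 0.183]
tcp_rot: [180.0, -0.1, 20.6]
wrist_force: [-1.3, -2.0, 5.5]
opening: 0.0247
grasp_force: 60.7
time: 17.5
ee_pos: [0.5355, 0.0031, 0.1781]
tcp_rot: [180.0, -0.1, 20.6]
wrist_force: [-0.6, -0.3, 6.2]
opening: 0.025
grasp_force: 60.9
```

```bash
python3 -m inch '[[0,0,-0.1,0],[0,0,-0.2,0],[0,0,-0.3,0],[0,0,-0.4,0],[0,0,-0.5,0],[0,0,-0.6,0],[0,0,-0.7,0],[0,0,-0.7,0]]'
python3 -m inch '[[0,0,-0.1,0],[0,0,-0.2,0],[0,0,-0.3,0],[0,0,-0.4,0],[0,0,-0.5,0],[0,0,-0.6,0],[0,0,-0.7,0],[0,0,-0.7,0]]'
python3 -m inch '[[0,0,-0.1,0],[0,0,-0.2,0],[0,0,-0.3,0],[0,0,-0.4,0],[0,0,-0.5,0],[0,0,-0.6,0],[0,0,-0.7,0],[0,0,-0.7,0]]'
```

```text
time: 18.5
ee_pos: [0.5355, 0.0031, 0.1711]
tcp_rot: [180.0, -0.1, 20.6]
wrist_force: [1.1, 0.8, 4.4]
opening: 0.0245
grasp_force: 60.8
time: 19.5
ee_pos: [0.5356, 0.003, 0.1639]
tcp_rot: [180.0, -0.1, 20.6]
wrist_force: [1.1, -0.4, 4.0]
opening: 0.0245
grasp_force: 60.7
time: 20.5
ee_pos: [0.5349, 0.0031, 0.1558]
tcp_rot: [-180.0, 0.0, 20.6]
wrist_force: [-0.6, -0.2, -1.3]
opening: 0.0245
grasp_force: 59.7
```

```bash
python3 -m inch '[[0,0,-0.05,0],[0,0,-0.1,0],[0,0,-0.15,0],[0,0,-0.2,0],[0,0,-0.25,0],[0,0,-0.3,0],[0,0,-0.35,0],[0,0,-0.4,0]]'
python3 -m inch '[[0,0,-0.05,0],[0,0,-0.1,0],[0,0,-0.15,0],[0,0,-0.2,0],[0,0,-0.2,0],[0,0,-0.2,0],[0,0,-0.2,0],[0,0,-0.2,0]]'
```

```text
time: 21.5
ee_pos: [0.5352, 0.0029, 0.1526]
tcp_rot: [180.0, -0.0, 20.6]
wrist_force: [-2.4, -1.9, 5.6]
opening: 0.0246
grasp_force: 61.0
time: 22.5
ee_pos: [0.5354, 0.0029, 0.1512]
tcp_rot: [180.0, -0.1, 20.6]
wrist_force: [-2.7, -2.3, 8.0]
opening: 0.025
grasp_force: 61.4
```

```bash
python3 -m inch '[[-0.02,-0.02,-0.03,0],[-0.03,-0.03,-0.06,0],[-0.03,-0.03,-0.09,0],[-0.03,-0.03,-0.12,0],[-0.03,-0.03,-0.15,0],[-0.03,-0.03,-0.18,0],[-0.03,-0.03,-0.2,0],[-0.03,-0.03,-0.2,0]]'
python3 -m inch '[[0,0,-0.03,0],[0,0,-0.06,0],[0,0,-0.09,0],[0,0,-0.1,0],[0,0,-0.1,0],[0,0,-0.1,0],[0,0,-0.1,0],[0,0,-0.1,0]]'
```

```text
time: 23.5
ee_pos: [0.5355, 0.0029, 0.1498]
tcp_rot: [180.0, -0.1, 20.6]
wrist_force: [-1.6, -0.6, 9.6]
opening: 0.0248
grasp_force: 61.9
time: 24.5
ee_pos: [0.5356, 0.0029, 0.1489]
tcp_rot: [180.0, -0.2, 20.6]
wrist_force: [-2.2, -1.6, 10.9]
opening: 0.0247
grasp_force: 62.1
```

```bash
python3 -m inch '[[0,0,-0.03,0],[0,0,-0.06,0],[0,0,-0.09,0],[0,0,-0.1,0],[0,0,-0.1,0],[0,0,-0.1,0],[0,0,-0.1,0],[0,0,-0.1,0]]'
python3 -m inch '[[0,0,-0.02,0],[0,0,-0.04,0],[0,0,-0.06,0],[0,0,-0.08,0],[0,0,-0.08,0],[0,0,-0.08,0],[0,0,-0.08,0],[0,0,-0.08,0]]'
```

```text
time: 25.5
ee_pos: [0.5357, 0.0029, 0.1482]
tcp_rot: [180.0, -0.2, 20.6]
wrist_force: [-2.0, -0.6, 12.8]
opening: 0.0247
grasp_force: 62.4
time: 26.5
ee_pos: [0.5358, 0.0029, 0.1475]
tcp_rot: [179.9, -0.2, 20.6]
wrist_force: [-2.3, 0.4, 13.6]
opening: 0.0247
grasp_force: 62.5
```

```bash
python3 -m inch '[[0,0,-0.02,0],[0,0,-0.04,0],[0,0,-0.06,0],[0,0,-0.08,0],[0,0,-0.08,0],[0,0,-0.08,0],[0,0,-0.08,0],[0,0,-0.08,0]]'
python3 -m inch '[[0,0,-0.02,0],[0,0,-0.04,0],[0,0,-0.06,0],[0,0,-0.08,0],[0,0,-0.08,0],[0,0,-0.08,0],[0,0,-0.08,0],[0,0,-0.08,0]]'
```

```text
time: 27.5
ee_pos: [0.5357, 0.0029, 0.1459]
tcp_rot: [180.0, -0.2, 20.6]
wrist_force: [-0.9, -1.1, 8.3]
opening: 0.0248
grasp_force: 61.5
time: 28.5
ee_pos: [0.5355, 0.0029, 0.1445]
tcp_rot: [180.0, -0.1, 20.6]
wrist_force: [-0.0, -0.2, 5.5]
opening: 0.0248
grasp_force: 60.9
```

```bash
python3 -m inch '[[0,0,-0.02,0],[0,0,-0.04,0],[0,0,-0.06,0],[0,0,-0.08,0],[0,0,-0.1,0],[0,0,-0.1,0],[0,0,-0.1,0],[0,0,-0.1,0]]'
python3 - <<'E'
from h import *
s=bot.camera("scene"); w=bot.camera("wrist")
cv2.imwrite("pics/w5.png",np.vstack([cv2.resize(C["img"][a:a+h,b:b+wd,::-1],(800,300),interpolation=2) for C,a,b,h,wd in((s,165,240,75,120),(w,120,200,120,240))]))
E
```

```text
time: 29.5
ee_pos: [0.5356, 0.003, 0.1444]
tcp_rot: [180.0, -0.2, 20.6]
wrist_force: [-2.1, -0.3, 11.0]
opening: 0.0244
grasp_force: 62.0
```

View pics/w5.png

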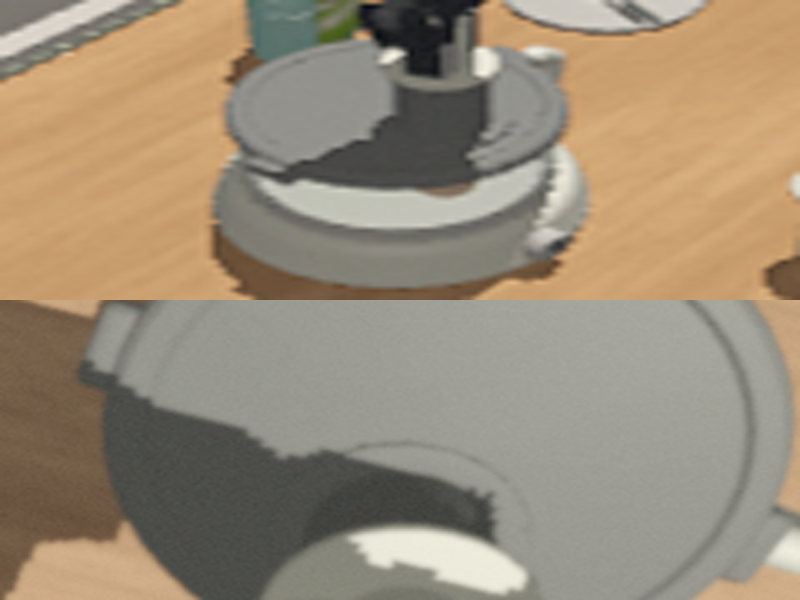

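The collar sits on the rim: z stopped at 0.1444 (collar at 0.168) and the force rose against a hard stop. The carrot shows through the bowl at about (445,190) in the crop. I'll unload, open and retreat upward.

```bash
python3 -m inch '[[0,0,0.05,0],[0,0,0.1,0],[0,0,0.1,0],[0,0,0.1,0],[0,0,0.1,0],[0,0,0.1,0],[0,0,0.1,0],[0,0,0.1,0]]' - 20
python3 -m inch '[[0,0,0,0],[0,0,0,0],[0,0,0,0],[0,0,0,0],[0,0,0,0],[0,0,0,0],[0,0,0,0],[0,0,0,0]]' 6
python3 -m inch '[[0,0,0.5,0],[0,0,1.5,0],[0,0,4,0],[0,0,7,0],[0,0,10,0],[0,0,13,0],[0,0,15,0],[0,0,15,0]]'
python3 -m inch '[[-3,0,0,0],[-7,0,0,0],[-11,0,0,0],[-14,0,0,0],[-15,0,0,0],[-15,0,0,0],[-15,0,0,0],[-15,0,0,0]]'
python3 - <<'E'
from h import *
s=bot.camera("scene"); w=bot.camera("wrist");o=bot.get_obs();pose=(o["ee_pos"],o["tcp_rot"])
for k,z in dict(pusher_collar=.168,pusher_knob=.194,pusher_nose=.09,carrot_mid=.063,tumbler=0).items():
  for n,c in(("w",w),("s",s)):
    print(n,k,[(np.round(r["point"]).tolist(),round(r["score"],2),onz(c,r["point"],z,pose).round(3).tolist()) for r in bot.landmark_of(k,c)[:5]])
cv2.imwrite("pics/w6.png",np.vstack([cv2.resize(C["img"][a:a+h,b:b+wd,::-1],(800,300),interpolation=2) for C,a,b,h,wd in((s,165,240,75,160),(w,0,180,140,280))]))
E
```

```text
time: 30.6
ee_pos: [0.5355, 0.0029, 0.1444]
tcp_rot: [180.0, -0.1, 20.6]
wrist_force: [0.5, 0.6, 6.3]
opening: 0.0248
grasp_force: 61.0
time: 31.6
ee_pos: [0.5348, 0.0027, 0.1439]
tcp_rot: [180.0, 0.0, 20.6]
wrist_force: [0.1, -0.6, -0.0]
opening: 0.0602
grasp_force: 0.0
time: 32.6
ee_pos: [0.5354, 0.0027, 0.2958]
tcp_rot: [179.9, -0.2, 20.6]
wrist_force: [-0.1, -0.9, 0.5]
opening: 0.0601
grasp_force: 0.0
time: 33.6
ee_pos: [0.3855, 0.0027, 0.2934]
tcp_rot: [-180.0, 0.1, 20.6]
wrist_force: [-0.2, -0.3, -0.8]
opening: 0.0601
grasp_force: 0.0
w pusher_collar [([429.0, 196.0], 0.94, [0.41, -0.115, 0.168]), ([371.0, 190.0], 0.85, [0.393, -0.052, 0.168]), ([382.0, 36.0], 0.7, [0.535, -0.001, 0.168]), ([459.0, 249.0], 0.62, [0.363, -0.18, 0.168])]
s pusher_collar [([365.0, 213.0], 0.91, [0.333, -0.001, 0.168]), ([405.0, 187.0], 0.82, [0.298, -0.155, 0.168]), ([375.0, 193.0], 0.56, [0.353, -0.08, 0.168]), ([308.0, 181.0], 0.49, [0.529, -0.001, 0.168])]
w pusher_knob [([386.0, 27.0], 0.94, [0.536, 0.002, 0.194]), ([437.0, 197.0], 0.66, [0.416, -0.11, 0.194]), ([470.0, 260.0], 0.56, [0.364, -0.18, 0.194])]
s pusher_knob [([367.0, 206.0], 0.67, [0.332, -0.003, 0.194]), ([406.0, 182.0], 0.62, [0.296, -0.148, 0.194]), ([374.0, 187.0], 0.55, [0.357, -0.074, 0.194]), ([306.0, 172.0], 0.53, [0.541, -0.006, 0.194]), ([310.0, 183.0], 0.34, [0.502, 0.023, 0.194])]
w pusher_nose [([365.0, 176.0], 0.96, [0.391, -0.058, 0.09]), ([415.0, 179.0], 0.84, [0.41, -0.124, 0.09]), ([439.0, 226.0], 0.61, [0.36, -0.189, 0.09])]
s pusher_nose [([400.0, 206.0], 0.94, [0.301, -0.156, 0.09]), ([365.0, 229.0], 0.72, [0.332, -0.013, 0.09]), ([370.0, 208.0], 0.65, [0.367, -0.09, 0.09])]
w carrot_mid []
s carrot_mid []
w tumbler [([188.0, 52.0], 0.97, [0.456, 0.241, 0.0]), ([367.0, 47.0], 0.3, [0.555, -0.005, 0.0])]
s tumbler [([276.0, 284.0], 0.96, [0.452, 0.236, 0.0])]
```

View pics/w6.png

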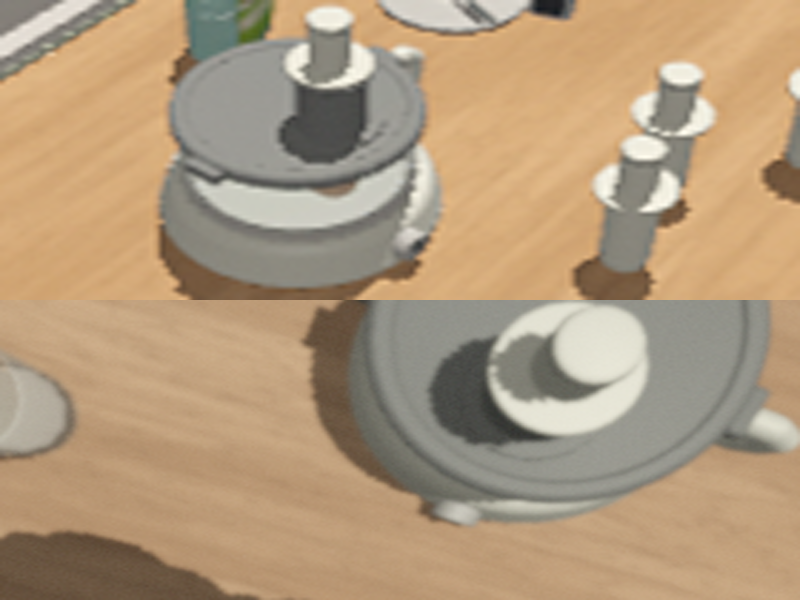

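The pusher sits upright with its collar on the rim (scene crop (330,65)). The stump lies in the bowl at (335,190), the tumbler hasn't moved, and the robot is clear.

```bash
python3 -c "
from workcell import bot
print(bot.job_done())"
```

```text
the job is handed in; nothing more can be done
None
```

The carrot stump is out in the bowl and the pusher is snapped home with its collar on the rim; the job was handed in at about 34 s, with no wrist-force reading (taken once a second) above about 14 N.

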